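# Test return springs under the weighted lever and sort them

### The job

Test the two or three capped springs one after another, beginning with the leftmost as the robot sees them and going on to the right: stand each one home in the vee on the tester plate, swing the weighted lever down onto it, let go so that only the lever's weight loads it, and compare where the lever comes to rest with the reference line on the scale post. A spring that keeps the lever above the line is good and goes upright into the low wooden tray; one that lets it sink below the line is weak and goes into the deep steel box. Finish with the lever swung back up to its parked position, and leave the grease tin where it is.

Things in the scene. Friction and masses are not known exactly. Their poses are not given: they have to be found in the camera images.
- spring_a_mid (a point): steel coil spring standing upright, 100 mm high, 0.3 kg: foot disc 60 dia x 10, coil, cap 44 dia x 35 on top (lift it by the cap; pressed, the cap sinks up to 34 mm). Point: on the axis 50 mm above the underside, fixed to the foot, z up along the axis. All springs look alike; two or three of the six exist. Starts leftmost (largest y).
- spring_b_mid (a point): steel coil spring standing upright, 100 mm high, 0.3 kg: foot disc 60 dia x 10, coil, cap 44 dia x 35 on top (lift it by the cap; pressed, the cap sinks up to 34 mm). Point: on the axis 50 mm above the underside, fixed to the foot, z up along the axis. All springs look alike; two or three of the six exist. Starts leftmost (largest y).
- spring_c_mid (a point): steel coil spring standing upright, 100 mm high, 0.3 kg: foot disc 60 dia x 10, coil, cap 44 dia x 35 on top (lift it by the cap; pressed, the cap sinks up to 34 mm). Point: on the axis 50 mm above the underside, fixed to the foot, z up along the axis. All springs look alike; two or three of the six exist. Starts second from the left.
- spring_d_mid (a point): steel coil spring standing upright, 100 mm high, 0.3 kg: foot disc 60 dia x 10, coil, cap 44 dia x 35 on top (lift it by the cap; pressed, the cap sinks up to 34 mm). Point: on the axis 50 mm above the underside, fixed to the foot, z up along the axis. All springs look alike; two or three of the six exist. Starts second from the left.
- spring_e_mid (a point): steel coil spring standing upright, 100 mm high, 0.3 kg: foot disc 60 dia x 10, coil, cap 44 dia x 35 on top (lift it by the cap; pressed, the cap sinks up to 34 mm). Point: on the axis 50 mm above the underside, fixed to the foot, z up along the axis. All springs look alike; two or three of the six exist. Starts third from the left, the rightmost.
- spring_f_mid (a point): steel coil spring standing upright, 100 mm high, 0.3 kg: foot disc 60 dia x 10, coil, cap 44 dia x 35 on top (lift it by the cap; pressed, the cap sinks up to 34 mm). Point: on the axis 50 mm above the underside, fixed to the foot, z up along the axis. All springs look alike; two or three of the six exist. Starts third from the left, the rightmost.
- spring_a_top (a point): centre of the top of the cap of spring a (its _mid point tells the rest): 50 mm above that point when free, less by the amount that the spring is compressed
- spring_b_top (a point): centre of the top of the cap of spring b (its _mid point tells the rest): 50 mm above that point when free, less by the amount that the spring is compressed
- spring_c_top (a point): centre of the top of the cap of spring c (its _mid point tells the rest): 50 mm above that point when free, less by the amount that the spring is compressed
- spring_d_top (a point): centre of the top of the cap of spring d (its _mid point tells the rest): 50 mm above that point when free, less by the amount that the spring is compressed
- spring_e_top (a point): centre of the top of the cap of spring e (its _mid point tells the rest): 50 mm above that point when free, less by the amount that the spring is compressed
- spring_f_top (a point): centre of the top of the cap of spring f (its _mid point tells the rest): 50 mm above that point when free, less by the amount that the spring is compressed
- seat (a point): centre of the vee's seat on the top of the tester's grey base plate (12 mm thick). The vee: two upright steel walls 26 mm high at 45 degrees, open to the point's +y, closed to its -y (the pivot's side); a spring foot touching both walls is centred here. Axes are the tester's: the lever lies along +y when down, z up. Plate: x -70 to 55, y -155 to 145 mm
- lever_pivot (a point): point on the lever's hinge axis, 100 mm from the seat towards the tester's -y and 113 mm above the table; the hinge axis is the tester's x
- lever_handle (a point): grip point on the lever's handle, a round bar 14 dia that sticks out 75 mm to the lever's -x side at its free end; on the bar's axis, 42 mm out from the lever's middle, 200 mm from the hinge axis, level with it at joint 0. About 25 mm of bar is free to either side; the 54 mm thick poise weight ends 34 mm short of the bar
- lever (a joint): angle of the weighted lever (0.6 kg, swings freely), turning about the tester's +x: 0 level (pointer on the line), positive above, 1.57 upright, 1.9 parked on its stop, where it stays by its weight. Past about 1.65 it falls back to the stop, below that it falls over the seat; with no spring, to -0.35. On a seated spring it presses the cap with about 7 N
- level_line (a point): dark reference line on the aluminium scale post beside the lever's free end, at pivot height; the pointer is at it when the lever is level. On a good spring the lever rests clearly above it, on a weak one clearly below (by more than 8 mm at the pointer)
- tray: low wooden tray, outside 92 (x) x 228 (y) x 16 mm, walls and floor 6 mm thick; origin at the centre of its underside. Holds three springs in a row along y, 70 mm apart
- box: deep dark steel box, outside 92 (x) x 228 (y) x 48 mm, walls and floor 6 mm thick; origin at the centre of its underside. Holds three springs in a row along y, 70 mm apart
- tin_mid (a point): grease tin, 95 dia x 60 mm, a bystander; its centre
Mind the look-alikes: they are no part of the job. Leave any purple look-alike of the part that bears spring_c_mid alone. Leave any turquoise look-alike of the part that bears spring_e_mid alone.

How it is judged:
By the outcome, as a careful person would: the job done as asked, in the order asked, and still so for the second after the job is handed in, with the robot touching nothing.
Of spring_a, spring_b only 1 to 1 are there at a start; the rules pass over those that are not, and their reading is None.
Of spring_c, spring_d only 1 to 1 are there at a start; the rules pass over those that are not, and their reading is None.
Of spring_e, spring_f, tape_roll only 1 to 1 are there at a start; the rules pass over those that are not, and their reading is None.
At some moment in a run one of spring_a, spring_b, spring_c, spring_d, spring_e, spring_f may be knocked a few centimetres aside while the robot is not near it.
It also fails if it takes over 210 s, if anything falls off the work surface, if the arm or the gripper's body presses on something with over 40 N, if the wrist force passes 120 N, or if a joint passes its speed limit or range.

### The arm

A 7-joint arm with a two-finger parallel gripper is mounted at the origin on the work surface; the furniture and walls round the work are solid. World frame = base frame: x ahead of the robot, y to its left, z up, the work surface at z = 0. Lengths are in mm, angles in rad, forces in N, time in s.
With the tool pointing down it reaches from about 400 to 900 mm from the base axis. Payload 5.6 kg.
Tool frame: the origin (TCP) lies midway between the tips of the shut fingers; the grasp point (between the pads) lies 19 mm behind it; z points along the fingers, y is the line along which they close (so a half turn about z gives the same grasp; the last joint's range is limited). The gripper opens to 92 mm and grips with 3 to 60 N. Pads are 20 mm wide; open, the fingers measure 128 mm over their backs; the gripper's body (75 mm by 189 mm) begins 69 mm behind the grasp point.
Start: joints at [0.708, 0.468, -0.012, 1.603, 0.006, 1.071, -0.056], TCP at [475.13, -443.578, 187.892] pointing down, gripper open.
Joint ranges: [-2.53, 2.53], [-0.31, 2.02], [-1.57, 1.55], [0.28, 2.44], [-1.29, 4.43], [0.15, 1.84], [-2.92, 2.92]. Speed limits (rad/s): [2.57, 2.57, 3.14, 3.14, 3.14, 3.14, 3.14].

### API

Orientations are given as a rotation vector (axis times angle).
In Python, from cell import robot, grip, kin, viewer gives the robot as it stands. Calls block until the motion is done:
- robot.movep(position, orientation): joint-space move of the TCP to a pose.
- robot.servo_line(position, feed=150, rotation=None): straight line of the TCP; rotation=None keeps the orientation; feed is the mean speed in mm/s.
- robot.goto_joints(angles): joint-space move.
- grip(opening, newtons=None): opening from 0.0 (shut) to 1.0 (fully open); newtons is the grip in N (None keeps the last); returns when the fingers have stopped.
- robot.hold(seconds).
- kin.ik(position, orientation): joint angles nearest the present ones, or None.
- robot.observe(): the state.
- viewer.read_camera(name): name is "side" or "top" or "wrist"; returns the picture (384x512x3 uint8, red, green, blue); there is no depth.
- viewer.camera_info(name): a dict with "camera_matrix" (3x3 intrinsics, pixels), "k1" (the pictures are not rectified: a ray, as slopes to the right and down, at radius r is drawn at 1 + k1 r^2 times it, then the intrinsics apply), "R" (3x3) and "t" (3): a world point X has camera coordinates R X + t. Camera axes: x right, y down, z forward; pixel columns grow to the right and rows downward; lengths in mm; the calibration is good to about 2 mm. A picture is of the moment at which its call begins: read the wrist's pose just before it. camera_info takes no time and is no camera call; for the wrist camera it gives the pose at the moment of the call.
A pose or a line that the arm cannot do raises robot.IKError and nothing moves.
- robot.job_done(): hands the job in; it is judged then, once.
Trained networks look in the newest picture that a camera, given by its name, has taken for a name from the list of things; names that differ only in an ending like _2 or _b are one class to them, and where a whole thing is asked for, a point or a joint stands for the part that bears it (a point fixed in the world has none). Each returns a list of dicts, best first, with "confidence" (0 to 1); they miss things now and then, are a little off and sometimes report something else, mostly with a low value. They report only what shows in the picture. A call takes as long as a camera call. They do not tell look-alikes from the thing itself.
- viewer.silhouettes(name, camera): "mask" (384x512 bool, what is visible of it).
- viewer.pinpoint(name, camera): "at" ([x, y, z] in mm, in the coordinates of the camera as it stood for that picture, good to about 4 mm: a listed point, or the origin of a listed thing).
The state is a dict: "t": time; "joints": joint angles; "joint_velocities": joint speeds; "joint_torque": joint torques, N m; "tcp_pos": TCP position; "tcp_rot": TCP orientation; "contact_force": force on the tool from outside, world axes, zero at the start; "wrist_torque": the same for the moment, N m; "grip_width": opening from 0.0 (shut) to 1.0 (fully open); "grip_force": force on a finger pad.
Only numpy, scipy, OpenCV 4.12 (cv2) and the standard library are available. Lean on these libraries where they do the work, as an engineer would, in place of code of your own. Each camera call takes 0.05 s, during which the arm holds its last target. There are 200 camera calls.

## Working session

There is one attempt and no reset: what is moved stays moved. The work goes in short steps, each a Python script; the robot and the scene stay as the last script left them, time stands still between calls to the robot, and variables do not carry over. Pictures are saved under pics/ and viewed, at most 14 in all, crops included, and the job is handed in when it is done.

```bash
ls; mkdir -p pics
cat > h.py <<'E'
import numpy as np, cv2
from scipy.spatial.transform import Rotation as Ro
from cell import robot, grip, kin, viewer
def cam2w(p,ci): return np.array(ci["R"]).T@(np.array(p)-np.array(ci["t"]))
def pp(name,cam,n=4,minc=0.2):
    ci=viewer.camera_info(cam)
    return [(round(d["confidence"],2),cam2w(d["at"],ci).round(1)) for d in viewer.pinpoint(name,cam)[:n] if d["confidence"]>=minc]
def proj(X,ci):
    c=np.array(ci["R"])@np.array(X,float)+np.array(ci["t"]); s=c[:2]/c[2]; s=s*(1+ci["k1"]*(s@s))
    K=np.array(ci["camera_matrix"]); return (K@[s[0],s[1],1])[:2]
def ray(px,ci):
    K=np.array(ci["camera_matrix"]); D=np.array([ci["k1"],0,0,0,0.])
    s=cv2.undistortPointsIter(np.array([[px]],float),K,D,None,None,(3,50,1e-10))[0,0]
    R=np.array(ci["R"]); return -R.T@np.array(ci["t"]), R.T@np.array([s[0],s[1],1.])
def atz(px,z,ci):
    o,d=ray(px,ci); return o+d*(z-o[2])/d[2]
def save(img,name): cv2.imwrite("pics/"+name,cv2.cvtColor(img,cv2.COLOR_RGB2BGR))
E
python3 - <<'E'
from h import *
o=robot.observe();print(o["t"],o["tcp_pos"],o["tcp_rot"])
for c in("top","side"):
    im=viewer.read_camera(c);save(im,c+"0.png")
    ci=viewer.camera_info(c);print(c,cam2w([0,0,0],ci).round(0))
    for n in("spring_a_mid","seat","lever_pivot","lever_handle","level_line","tray","box","tin_mid","lever"):
        print(n,[(a,b.tolist(),proj(b,ci).round(0).tolist()) for a,b in pp(n,c,6)])
E
```

```text
pics
0.0 [ 474.6404541  -443.15295221  186.93896498] [-2.87994366e+00 -1.25126329e+00  1.28588455e-03]
top [ 301.  -35. 1437.]
spring_a_mid [(0.79, [419.5, 376.4, 48.7], [155.0, 224.0]), (0.3, [507.1, 241.9, 95.5], [190.0, 197.0])]
seat [(0.76, [462.7, -116.0, 12.1], [294.0, 211.0])]
lever_pivot [(0.6, [453.4, -212.7, 114.3], [325.0, 209.0])]
lever_handle [(0.72, [405.0, -273.0, 306.8], [356.0, 218.0])]
level_line [(0.71, [509.1, -9.3, 115.2], [264.0, 194.0]), (0.69, [506.0, 244.6, 98.9], [189.0, 197.0])]
tray [(0.56, [662.8, -135.2, 1.8], [298.0, 157.0]), (0.2, [465.6, -117.9, 13.2], [295.0, 210.0])]
box [(0.78, [665.1, 148.9, 4.1], [221.0, 158.0]), (0.59, [519.0, -399.8, 32.8], [374.0, 193.0])]
tin_mid [(0.72, [519.6, -400.8, 31.1], [374.0, 193.0])]Traceback (most recent call last):
  File "<stdin>", line 7, in <module>
  File "h.py", line 7, in pp
    return [(round(d["confidence"],2),cam2w(d["at"],ci).round(1)) for d in viewer.pinpoint(name,cam)[:n] if d["confidence"]>=minc]
                                                                           ~~~~~~~~~~~~~~~^^^^^^^^^^
ValueError: it knows: box, level_line, lever_handle, lever_pivot, seat, spring_a_mid, spring_a_top, spring_b_mid, spring_b_top, spring_c_mid, spring_c_top, spring_d_mid, spring_d_top, spring_e_mid, spring_e_top,
```

Run:
```python
from h import *
im=viewer.read_camera("side");save(im,"side0.png")
ci=viewer.camera_info("side");print(cam2w([0,0,0],ci).round(0))
for n in("spring_a_mid","spring_c_mid","spring_e_mid","spring_a_top","seat","lever_pivot","lever_handle","level_line","tray","box","tin_mid"):
    print(n,[(a,b.tolist(),proj(b,ci).round(0).tolist()) for a,b in pp(n,"side",6)])
print(pp("spring_c_top","top",6,0.05),pp("spring_e_mid","top",6,0.05))
t=cv2.imread("pics/top0.png")[110:290,100:430]
cv2.imwrite("pics/both0.png",np.vstack([cv2.resize(t,(640,349),interpolation=cv2.INTER_CUBIC)]))
```

```text
[-252. 1271.  836.]
spring_a_mid [(0.58, [412.5, 377.5, 44.9], [220.0, 274.0])]
spring_c_mid [(0.57, [399.0, 168.9, 45.7], [261.0, 242.0]), (0.55, [509.4, 235.2, 49.9], [221.0, 241.0])]
spring_e_mid [(0.93, [504.8, 98.6, 48.5], [245.0, 223.0]), (0.92, [347.2, 80.4, 47.4], [289.0, 234.0])]
spring_a_top [(0.56, [416.7, 374.1, 101.3], [219.0, 256.0])]
seat [(0.94, [460.1, -111.3, 9.7], [286.0, 212.0])]
lever_pivot [(0.77, [449.5, -215.3, 110.3], [302.0, 178.0])]
lever_handle [(0.76, [396.8, -274.8, 299.6], [324.0, 128.0]), (0.2, [444.8, -214.1, 107.3], [303.0, 179.0])]
level_line [(0.77, [507.7, -15.6, 112.2], [262.0, 194.0])]
tray [(0.91, [663.2, -140.2, -0.5], [244.0, 198.0])]
box [(0.84, [665.4, 150.6, -2.7], [199.0, 231.0]), (0.59, [401.0, -274.2, 299.3], [323.0, 128.0]), (0.47, [447.7, -214.4, 108.9], [302.0, 178.0]), (0.41, [416.9, 377.6, 47.6], [218.0, 273.0])]
tin_mid [(0.67, [518.8, -398.4, 26.5], [306.0, 177.0])]
[(0.55, array([509.2, 242.1, 101. ])), (0.54, array([398.6, 170.7, 101.7]))] [(0.69, array([504.2, 100.1,  45.8])), (0.58, array([347.9,  92. ,  50.8])), (0.16, array([420.6, 372.9,  47.2]))]
```

View pics/both0.png

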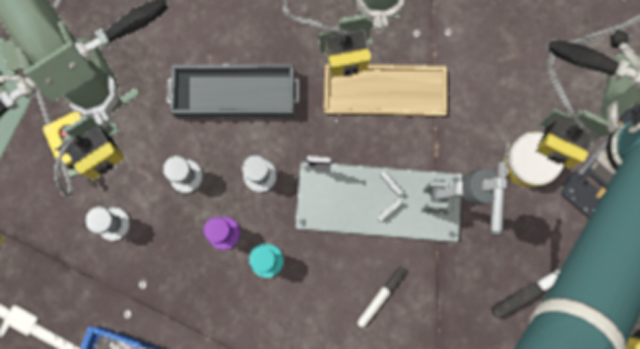

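View pics/side0.png

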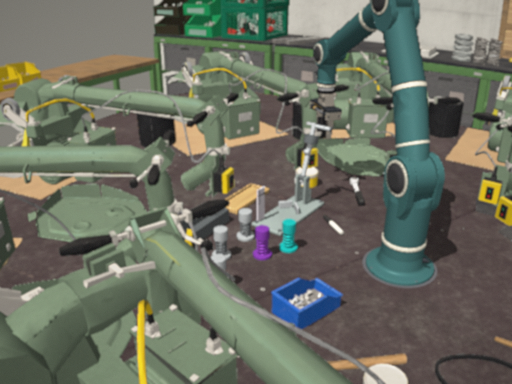

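The enlarged crop shows three steel springs at crop pixels (107,222), (183,174) and (258,172), which are a/b, c/d and e/f. The purple (222,232) and turquoise (267,262) ones are look-alikes and I'll leave them alone. Next I'm checking the neighbouring green arms for clearance.

View pics/top0.png

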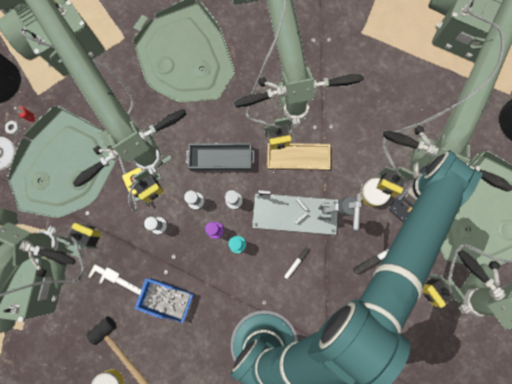

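Run:
```python
from h import *
cs=viewer.camera_info("side"); ct=viewer.camera_info("top")
im=cv2.imread("pics/side0.png")[150:300,100:350]
cv2.imwrite("pics/sidec.png",cv2.resize(im,(800,480),interpolation=cv2.INTER_CUBIC))
# candidates for the green gripper's yellow block, by height
for z in(50,150,250,350,450):
    X=atz((146,187),z,ct);print(z,X.round(0),proj(X,cs).round(0))
w=viewer.camera_info("wrist");print(robot.observe()["tcp_pos"].round(0) if hasattr(robot.observe()["tcp_pos"],'round') else 0,cam2w([0,0,0],w),np.array(w["R"]).round(2),w["camera_matrix"])
print(kin.ik([440,330,450],Ro.from_euler('xyz',[np.pi,0,0]).as_rotvec()))
```

```text
50 [553. 411.  50.] [174. 263.]
150 [535. 379. 150.] [183. 231.]
250 [517. 347. 250.] [193. 197.]
350 [498. 315. 350.] [204. 161.]
450 [480. 283. 450.] [215. 124.]
[ 475. -444.  188.] [ 530.35346202 -386.46197682  385.26282403] [[ 0.73 -0.68 -0.  ]
 [-0.66 -0.7   0.28]
 [-0.19 -0.2  -0.96]] [[300.75969099   0.         257.02483166]
 [  0.         300.75969099 191.3491964 ]
 [  0.           0.           1.        ]]
[-0.08081665  0.23213813 -0.77201738  1.41455826  0.1611925   1.55939502
 -2.41190089]
```

View pics/sidec.png

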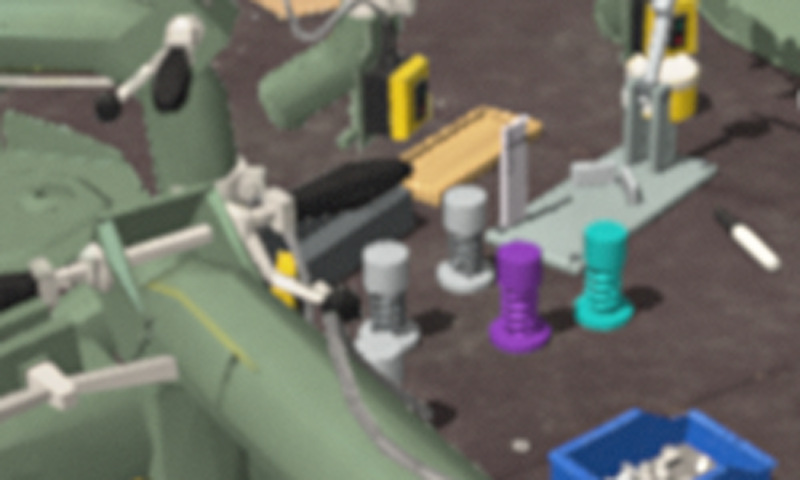

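```bash
cat >> h.py <<'E'
def tri(pt,ps):
    ct,cs=viewer.camera_info("top"),viewer.camera_info("side")
    o1,d1=ray(pt,ct);o2,d2=ray(ps,cs)
    s=np.linalg.lstsq(np.c_[d1,-d2],o2-o1,rcond=None)[0]
    a,b=o1+d1*s[0],o2+d2*s[1];return ((a+b)/2).round(0),np.linalg.norm(a-b).round(0)
E
python3 - <<'E'
from h import *
print("yellow A",tri((148,188),(190,236)))
print("yellow B",tri((280,142),(228,181)))
print("A handle end",tri((183,114),(225,202)))
print("B handle?",tri((240,100),(155,177)), )
E
```

```text
yellow A (array([527., 372., 135.]), np.float64(17.0))
yellow B (array([691., -70.,  96.]), np.float64(5.0))
A handle end (array([649., 196., 190.]), np.float64(242.0))
B handle? (array([871.,  86., 119.]), np.float64(65.0))
```

```bash
cat >> h.py <<'E'
def down(yaw):  # tool down, tool y along world direction yaw+90deg (deg)
    return (Ro.from_euler('z',yaw,degrees=True)*Ro.from_euler('x',180,degrees=True)).as_rotvec()
E
python3 - <<'E'
from h import *
p=robot.observe()["tcp_pos"]
robot.servo_line([p[0],p[1],430],feed=250)
for yaw in(0,45,90,135,180,-45,-90,-135):
    q=kin.ik([540,-60,430],down(yaw));print(yaw,None if q is None else np.round(q,2))
E
```

```text
0 [ 0.18  0.15 -0.15  1.5   0.02  1.5  -1.54]
45 [ 0.23  0.15 -0.21  1.5   0.03  1.5  -0.76]
90 [ 0.32  0.16 -0.32  1.49  0.05  1.5   0.  ]
135 [ 0.4   0.17 -0.41  1.49  0.07  1.5   0.77]
180 [ 0.47  0.18 -0.49  1.48  0.08  1.5   1.55]
-45 [ 0.12  0.14 -0.08  1.5   0.01  1.5  -2.32]
-90 [-1.03  0.28  1.38  1.56 -0.27  1.53 -2.79]
-135 [ 0.54  0.19 -0.58  1.48  0.1   1.51  2.32]
```

Run:
```python
from h import *
robot.movep([560,0,430],down(180))
im=viewer.read_camera("wrist");save(im,"w1.png");ci=viewer.camera_info("wrist")
for n in("spring_e_mid","seat","level_line","lever_pivot","tray","box"): print(n,[(a,b.tolist(),proj(b,ci).round(0).tolist()) for a,b in pp(n,"wrist",3)])
print(robot.observe()["t"])
```

```text
spring_e_mid [(0.64, [509.7, 102.2, 50.0], [312.0, 119.0]), (0.57, [348.4, 89.9, 52.4], [310.0, 23.0])]
seat [(0.61, [463.0, -118.1, 15.2], [197.0, 94.0])]
level_line [(0.61, [509.2, -14.6, 112.3], [249.0, 121.0])]
lever_pivot [(0.84, [453.5, -212.4, 113.1], [127.0, 87.0])]
tray [(0.82, [666.8, -139.5, -2.4], [194.0, 193.0])]
box [(0.93, [665.2, 152.5, 2.2], [328.0, 192.0])]
4.275
```

View pics/w1.png

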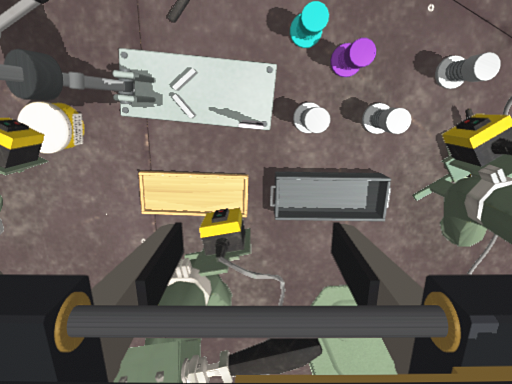

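Run:
```python
from h import *
w,t=viewer.camera_info("wrist"),viewer.camera_info("top")
def tr(a,b):
    o1,d1=ray(a,w);o2,d2=ray(b,t);s=np.linalg.lstsq(np.c_[d1,-d2],o2-o1,rcond=None)[0]
    A,B=o1+d1*s[0],o2+d2*s[1];return ((A+B)/2).round(0),np.linalg.norm(A-B).round(0)
print("B",tr((222,222),(280,142)),"A",tr((477,132),(141,186)))
for z in(80,120,160): print(z,[atz(p,z,w).round(0)[:2].tolist() for p in((200,215),(243,210),(201,237),(242,232), (445,140),(490,160),(505,115),(415,195))])
T=lambda px,z=12:atz(px,z,w).round(1)[:2]
print("plate",[T(p) for p in((120,49),(276,66),(271,129),(119,117))])
print("tray rim",[T(p,16) for p in((139,171),(247,174),(247,217),(140,212))])
print("box rim",[T(p,48) for p in((275,175),(387,178),(387,219),(275,219))])
```

```text
B (array([694., -68.,  99.]), np.float64(4.0)) A (array([545., 426.,  47.]), np.float64(25.0))
80 [[688.0, -111.0], [678.0, -28.0], [735.0, -112.0], [724.0, -30.0], [544.0, 341.0], [581.0, 432.0], [500.0, 442.0], [649.0, 301.0]]
120 [[673.0, -103.0], [664.0, -26.0], [717.0, -104.0], [707.0, -28.0], [540.0, 316.0], [574.0, 400.0], [499.0, 410.0], [637.0, 279.0]]
160 [[658.0, -95.0], [650.0, -24.0], [698.0, -95.0], [689.0, -26.0], [535.0, 291.0], [567.0, 369.0], [497.0, 377.0], [624.0, 257.0]]
plate [array([ 381.3, -257.7]), array([412.1,  36.2]), array([530.2,  28. ]), array([ 505.9, -275.2])]
tray rim [array([ 615. , -245.6]), array([621.8, -21.1]), array([717.4, -22.2]), array([ 705.5, -253.4])]
box rim [array([616.7,  35.2]), array([623.1, 257.8]), array([710.2, 268.2]), array([709.6,  36.6])]
```

The wrist picture shows the empty vee at (183,92), the tray at (194,193), the box at (330,192), and steel springs at (485,68), (390,118) and (313,117). Green arm B's gripper overhangs the tray edge at (222,222), and green arm A's is at (477,132). I'll pick with the fingers closing along y, which keeps clear of both.

```bash
cat >> h.py <<'E'
def look(g,names=("spring_a_mid","spring_a_top"),z=230,yaw=180):
    robot.movep([g[0],g[1],z],down(yaw)); viewer.read_camera("wrist"); out=[]
    for n in names:
        c=[b for a,b in pp(n,"wrist",6,0.15)]
        c=[b for b in c if np.hypot(*(b[:2]-np.array(g[:2])))<60]
        if c: out.append(min(c,key=lambda b:np.hypot(*(b[:2]-np.array(g[:2])))))
    print("look",out,robot.observe()["t"]); return out
def F(): return np.array(robot.observe()["contact_force"])
def st():
    o=robot.observe();print("t",round(o["t"],1),"tcp",np.round(o["tcp_pos"],1),"F",np.round(o["contact_force"],1),"w",round(o["grip_width"]*92,1),"gf",np.round(o["grip_force"],1))
E
python3 - <<'E'
from h import *
grip(1.0)
o=look((418,376)); save(viewer.read_camera("wrist"),"w2.png"); st()
p=np.mean([b[:2] for b in o],0)
ci=viewer.camera_info("wrist"); print(proj([*p,100],ci),proj([*p,0],ci))
E
```

```text
look [array([423. , 370.8,  48.1]), array([421.5, 375.4,  99.1])] 6.2917
t 6.3 tcp [418.8 375.4 230.3] F [ 0.7 -0.  -0.2] w 92.2 gf 0.0
[255.15877349 179.44085806] [255.47060091 162.71653876]
```

View pics/w2.png

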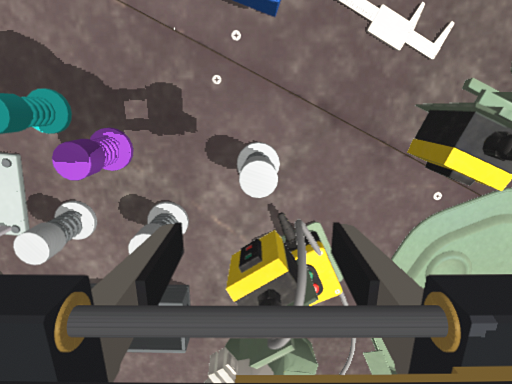

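Run:
```python
from h import *
w,t=viewer.camera_info("wrist"),viewer.camera_info("top")
print("tcp px",proj(robot.observe()["tcp_pos"],w))
print("cap",atz((258,180),100,w))
for z in(60,100,140,180): print(z,[atz(p,z,w).round(0)[:2].tolist() for p in((272,206),(232,295),(262,234),(310,225),(225,295))])
def tr(a,b):
    o1,d1=ray(a,w);o2,d2=ray(b,t);s=np.linalg.lstsq(np.c_[d1,-d2],o2-o1,rcond=None)[0]
    A,B=o1+d1*s[0],o2+d2*s[1];return ((A+B)/2).round(0),np.linalg.norm(A-B).round(0)
im=cv2.imread("pics/top0.png")[160:240,110:210]
cv2.imwrite("pics/tA.png",cv2.resize(im,(600,480),interpolation=cv2.INTER_CUBIC))
```

```text
tcp px [257.62428222 219.40791574]
cap [422.90443031 376.28496144 100.        ]
60 [[468.0, 394.0], [601.0, 339.0], [507.0, 382.0], [494.0, 445.0], [601.0, 329.0]]
100 [[454.0, 392.0], [572.0, 343.0], [489.0, 381.0], [477.0, 437.0], [572.0, 334.0]]
140 [[440.0, 390.0], [544.0, 347.0], [471.0, 380.0], [461.0, 430.0], [544.0, 339.0]]
180 [[426.0, 388.0], [516.0, 351.0], [453.0, 379.0], [444.0, 422.0], [516.0, 344.0]]
```

View pics/tA.png

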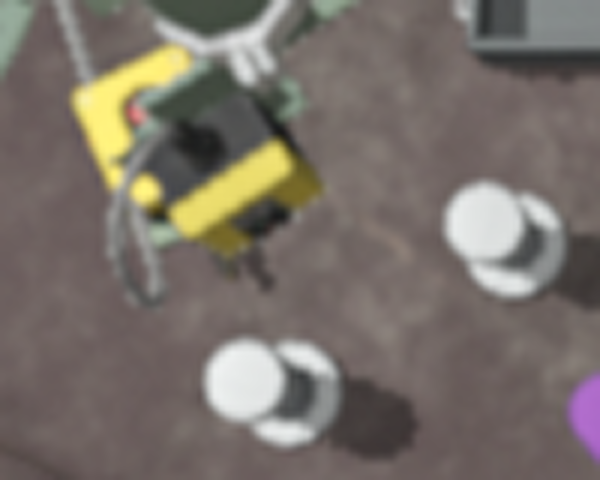

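Run:
```python
from h import *
w,t=viewer.camera_info("wrist"),viewer.camera_info("top")
def tr(a,b):
    o1,d1=ray(a,w);o2,d2=ray(b,t);s=np.linalg.lstsq(np.c_[d1,-d2],o2-o1,rcond=None)[0]
    A,B=o1+d1*s[0],o2+d2*s[1];return ((A+B)/2).round(0),np.linalg.norm(A-B).round(0)
print("tip",tr((272,206),(154.2,207.5)))
print("cornerL",tr((230,297),(163.3,191.7)),tr((228,272),(158.3,184.2)))
print("cornerR",tr((282,233),(139.5,196)),tr((275,232),(139,196)))
```

```text
tip (array([487., 396.,  -0.]), np.float64(4.0))
cornerL (array([527., 334., 151.]), np.float64(31.0)) (array([546., 345., 102.]), np.float64(18.0))
cornerR (array([509., 416.,  72.]), np.float64(24.0)) (array([503., 408.,  92.]), np.float64(33.0))
```

Run:
```python
from h import *
robot.servo_line([423,376,300],feed=250)
robot.movep([466,-95,300],down(84.7))
im=viewer.read_camera("wrist");ci=viewer.camera_info("wrist")
for n in("seat","level_line","lever_pivot","lever_handle"): print(n,[(a,b.tolist(),proj(b,ci).round(0).tolist()) for a,b in pp(n,"wrist",2)])
save(cv2.resize(im,(768,576),interpolation=cv2.INTER_CUBIC),"w3.png");st()
```

```text
seat [(0.88, [461.5, -121.6, 12.1], [255.0, 172.0])]
level_line [(0.69, [510.4, -18.1, 114.7], [287.0, 104.0])]
lever_pivot [(0.62, [449.0, -213.8, 114.0], [252.0, 252.0])]
lever_handle []
t 8.8 tcp [466.2 -94.3 300. ] F [-0.9 -0.8 -0.3] w 92.1 gf 0.0
```

View pics/w3.png

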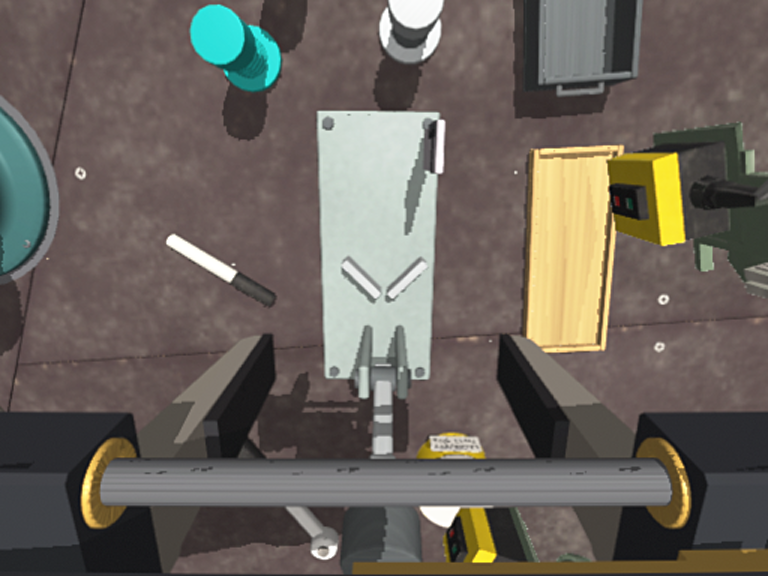

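Run:
```python
from h import *
ci=viewer.camera_info("wrist")
T=lambda p,z=12:atz((p[0]/1.5-.17,p[1]/1.5-.17),z,ci)[:2]
# order: (-70,145),(55,145),(55,-155),(-70,-155)
A=np.array([T(p) for p in((318,112),(438.5,112),(431,379),(326,379))]);B=np.array([[-70,145],[55,145],[55,-155],[-70,-155]],float)
print(A.round(1))
ca,cb=A.mean(0),B.mean(0);U,S,V=np.linalg.svd((B-cb).T@(A-ca));R=(U@V).T;t=ca-R@cb
print("seat",t,"yaw",np.degrees(np.arctan2(R[1,0],R[0,0])),"res",(A-(B@R.T+t)).round(1),S.sum()/((B-cb)**2).sum())
# vee wall inner-face top ends at z=38: left wall, right wall
print("walls in tester frame",[((T(p,38)-t)@R).round(1).tolist() for p in((351,258),(381,292),(417,258),(388,292))])
```

```text
[[ 409.9   33.4]
 [ 530.9   22.3]
 [ 504.4 -274.3]
 [ 379.8 -263. ]]
seat [ 464.18618495 -116.12542814] yaw -5.4237071994781365 res [[ 1.7 -1.4]
 [-1.7 -0.8]
 [ 0.1  1.3]
 [-0.   0.9]] 0.9918125025707577
walls in tester frame [[-35.5, -1.0], [-4.3, -37.9], [33.2, -0.8], [3.1, -37.8]]
```

```bash
cat >> h.py <<'E'
SEAT=np.array([464.,-116.]); TY=-5.4
RT=Ro.from_euler('z',TY,degrees=True).as_matrix()[:2,:2]
def tw(x,y,z): return [*(SEAT+RT@np.array([x,y],float)),z]
def pick(p,z=65,yaw=180,lift=250,zt=230):
    grip(1.0)
    q=robot.observe()["tcp_pos"]
    if np.hypot(q[0]-p[0],q[1]-p[1])>20: robot.movep([p[0],p[1],zt],down(yaw))
    else: robot.servo_line([p[0],p[1],max(q[2]-1,z+60)],feed=200)
    robot.servo_line([p[0],p[1],z],feed=150)
    grip(0.3,25); st()
    robot.servo_line([p[0],p[1],lift],feed=200); st()
def seat_it(zpick=65,x0=0.,yaw=84.6):
    robot.movep(tw(x0,32,240),down(yaw))
    z=zpick+12+1.5
    robot.servo_line(tw(x0,32,z),feed=120); robot.hold(0.3); f0=F(); x,y=x0,32.
    robot.servo_line(tw(x,10,z),feed=60); y=10.
    for i in range(40):
        robot.servo_line(tw(x,y,z),feed=30); robot.hold(0.1)
        f=RT.T@(F()-f0)[:2]
        if i%4==0 or np.hypot(*f)>2: print(i,round(x,1),round(y,1),f.round(1),round((F()-f0)[2],1))
        if f[1]>5 and abs(f[0])<0.5*f[1]: break
        if np.hypot(*f)>3 and abs(f[0])>=0.5*abs(f[1]): x+=np.sign(f[0])*0.8; y-=0 if np.hypot(*f)>6 else .5
        else: y-=1.2
        if y<-14: print("no wall?");break
    return x,y,z
E
python3 - <<'E'
from h import *
robot.movep([423,376,230],down(180))
pick((422.9,376.2))
print(seat_it()); st()
E
```

```text
t 13.0 tcp [422.9 376.3  65. ] F [-0.1 -0.  -0.6] w 42.7 gf 25.0
t 14.1 tcp [422.7 375.4 248.7] F [ 0.7  0.7 -3. ] w 42.9 gf 25.0
0 0.0 10.0 [-0.7 -0.3] 0.3
4 0.0 5.2 [-0.6  0.7] -0.7
8 0.0 0.4 [-1.   0.1] 0.0
12 0.0 -4.4 [-1.8  1.4] 1.1
13 0.0 -5.6 [-1.5  4. ] 2.6
14 0.0 -6.8 [-2.3  3.8] 6.3
15 -0.8 -7.3 [-1.5  3.4] 7.2
16 -0.8 -8.5 [-0.4  4.2] 7.2
17 -0.8 -9.7 [0.4 4.5] 7.6
18 -0.8 -10.9 [0.5 3.6] 7.5
19 -0.8 -12.1 [0.1 5. ] 8.1
(np.float64(-0.8), -12.099999999999998, 78.5)
t 25.1 tcp [ 462.2 -128.1   78.6] F [0.8 4.3 5.2] w 43.0 gf 25.0
```

```bash
cat >> h.py <<'E'
def release_look(x,y,z,tag):
    robot.servo_line(tw(x,y,z),feed=40); robot.servo_line(tw(x,y,z-1.5),feed=20); robot.hold(.2); st()
    grip(1.0); robot.hold(.3); robot.servo_line(tw(x,y,250),feed=200)
    robot.movep(tw(0,20,250),down(84.6))
    im=viewer.read_camera("wrist"); ci=viewer.camera_info("wrist")
    for n in("spring_a_mid","spring_a_top"):
        print(n,[(a,(RT.T@(b[:2]-SEAT)).round(1),b[2]) for a,b in pp(n,"wrist",6) if np.hypot(*(b[:2]-SEAT))<60])
    save(im,tag+".png"); m=[]
    for s in viewer.silhouettes("spring_a_mid","wrist")[:5]:
        ys,xs=np.nonzero(s["mask"]); print("mask",round(s["confidence"],2),xs.mean().round(0),ys.mean().round(0),xs.min(),xs.max(),ys.min(),ys.max())
    st()
E
python3 - <<'E'
from h import *
release_look(-.8,-7.5,78.5,"w4")
ci=viewer.camera_info("wrist"); print(proj(tw(0,0,112),ci),proj(tw(0,0,12),ci),proj(tw(0,5,112),ci),proj(tw(5,0,112),ci))
cv2.imwrite("pics/w4c.png",cv2.resize(cv2.imread("pics/w4.png")[80:280,160:360],(600,600),interpolation=cv2.INTER_CUBIC))
E
```

```text
t 25.8 tcp [ 462.6 -123.7   77. ] F [1.8 2.1 4.4] w 43.1 gf 25.0
spring_a_mid [(0.61, array([ 0.9, -0.9]), np.float64(62.6))]
spring_a_top [(0.73, array([-2.5,  0.2]), np.float64(109.9))]
mask 0.9 258.0 181.0 238 279 154 208
t 28.4 tcp [465.6 -96.7 249.5] F [-0.7 -0.4  0.6] w 91.8 gf 0.0
[256.60232116 192.09712423] [256.84482407 173.14192569] [256.59493057 187.94335321] [260.91261176 192.09437745]
```

View pics/w4c.png

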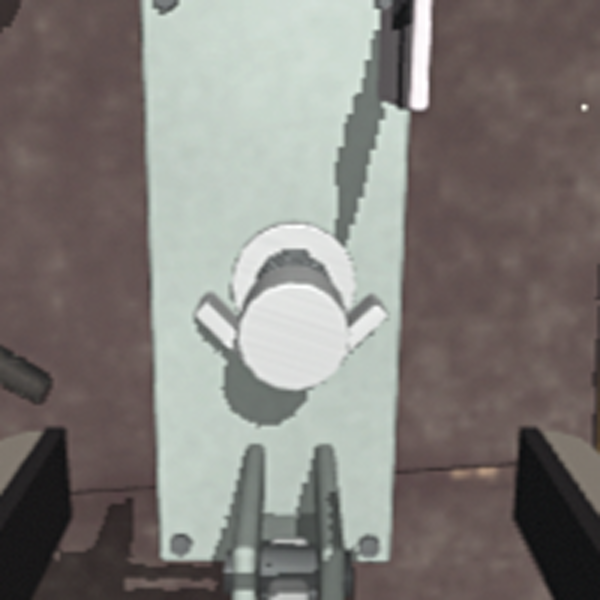

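Run:
```python
from h import *
ci=viewer.camera_info("wrist")
G=lambda p,z:(RT.T@(atz((160+p[0]/3-.33,80+p[1]/3-.33),z,ci)[:2]-SEAT)).round(1)
print("plate bottom",G((162,560),12),G((388,560),12),"foot far edge",G((294,222),22),"foot L/R",G((231,285),22),G((356,285),22),"cap L/R/near/far",G((238,337),112),G((350,337),112),G((294,390),112),G((294,283),112))
```

```text
plate bottom [ -70.4 -154.8] [  52.  -154.8] foot far edge [ 1.2 30.5] foot L/R [-29.2   0. ] [31.1 -0. ] cap L/R/near/far [-20.4   0.1] [22.9  0.1] [  1.2 -21.6] [ 1.3 21.5]
```

```bash
cat >> h.py <<'E'
XH=-44.; LY=174.6
def hp(th,dz=0): return tw(XH,-100+200*np.cos(th),113+200*np.sin(th)-19+dz)
def arc(a,b,step=0.12,feed=150,stopf=None,v=False):
    n=max(1,int(np.ceil(abs(b-a)/step)))
    for th in np.linspace(a,b,n+1)[1:]:
        robot.servo_line(hp(th),feed=feed); 
        if v: print(round(th,2),F().round(1))
        if stopf and F()[2]>stopf: break
    return th
E
python3 - <<'E'
from h import *
robot.movep(hp(1.9,120),down(LY)); robot.servo_line(hp(1.9),feed=200)
st(); grip(0.05,20); st()
arc(1.9,1.7,v=True);arc(1.7,0.5); print(F().round(1)); 
th=arc(0.5,0.06,0.06,60,v=True); robot.hold(.2); st()
E
```

```text
t 31.0 tcp [ 405.5 -275.7  284.2] F [-0.3 -0.   0.2] w 92.1 gf 0.0
t 32.4 tcp [ 404.7 -275.8  283.3] F [-0.8  0.1 -0.1] w 4.3 gf 0.0
1.8 [ 0.1 -0.6 -0.5]
1.7 [-0.3 -0.2  0.1]
[ 0.8 -0.4  0.6]
0.44 [ 1.  -0.2 -1.2]
0.39 [ 0.1 -0.1 -0.5]
0.34 [-0.2  0.4  0.5]
0.28 [-1.3  0.1 -0.3]
0.22 [ 0.4  0.2 -0.2]
0.17 [0.2 0.4 0.5]
0.12 [-0.4 -0.1  0. ]
0.06 [-0.1 -0.9  0.4]
t 38.9 tcp [429.7 -12.6 106.1] F [-0.   0.6  0.1] w 4.7 gf 0.0
```

Run:
```python
from h import *
robot.servo_line(hp(.06,150),feed=200)
robot.movep(tw(-60,-60,400),down(-95.4)) if kin.ik(tw(-60,-60,400),down(-95.4)) is not None else robot.movep(tw(-60,-120,400),down(174.6))
im=viewer.read_camera("wrist");ci=viewer.camera_info("wrist");save(im,"w5.png")
T=lambda b:[*(RT.T@(b[:2]-SEAT)).round(1),b[2]]
for n in("lever_handle","lever_pivot"): print(n,[(a,T(b),proj(b,ci).round(0)) for a,b in pp(n,"wrist",4)])
viewer.read_camera("side");print([(a,T(b)) for a,b in pp("lever_handle","side")])
viewer.read_camera("top");print([(a,T(b)) for a,b in pp("lever_handle","top")]);st()
print("expected px",proj(tw(-42,-165,302),ci))
```

```text
lever_handle [(0.95, [np.float64(-43.0), np.float64(-165.1), np.float64(303.0)], array([239.,  74.]))]
lever_pivot []
[(0.64, [np.float64(174.6), np.float64(281.4), np.float64(-0.6)]), (0.57, [np.float64(-48.9), np.float64(-161.2), np.float64(301.1)])]
[]
t 43.5 tcp [ 398.6 -170.1  400. ] F [ 0.3  0.3 -0. ] w 4.7 gf 0.0
expected px [238.51221264  74.59954137]
```

View pics/w5.png

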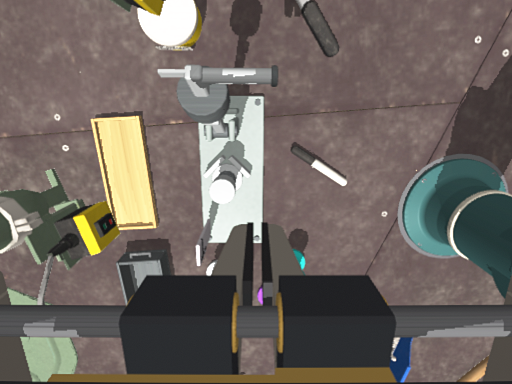

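Run:
```python
from h import *
grip(1.0)
robot.movep(hp(1.9,120),down(LY)); robot.servo_line(hp(1.9),feed=200); robot.hold(.2)
T=lambda b:[*(RT.T@(b[:2]-SEAT)).round(1),b[2]]
o=robot.observe();print(T(np.array(o["tcp_pos"])),Ro.from_rotvec(o["tcp_rot"]).as_matrix().round(2).tolist())
im=viewer.read_camera("wrist");print([(a,T(b)) for a,b in pp("lever_handle","wrist")])
cv2.imwrite("pics/w6.png",im[:,:,::-1])
for w in(.4,.25,.18,.12):
    grip(w,10);st()
    viewer.read_camera("wrist");print(w,[(a,T(b)) for a,b in pp("lever_handle","wrist")])
save(viewer.read_camera("wrist"),"w6b.png")
a,b=cv2.imread("pics/w6.png"),cv2.imread("pics/w6b.png")
cv2.imwrite("pics/w6c.png",cv2.resize(np.hstack([a[60:360,130:390],b[60:360,130:390]]),(780,450)))
```

```text
[np.float64(-43.3), np.float64(-164.9), np.float64(284.34077317514755)] [[-1.0, 0.09, 0.0], [0.09, 1.0, -0.0], [-0.0, -0.0, -1.0]]
[(0.98, [np.float64(-42.3), np.float64(-165.3), np.float64(300.2)])]
t 50.6 tcp [ 404.7 -275.8  283.2] F [ 0.5 -0.6 -0.6] w 36.7 gf 0.0
0.4 [(0.93, [np.float64(-39.7), np.float64(-165.6), np.float64(300.2)])]
t 51.1 tcp [ 404.7 -275.8  283.2] F [ 0.4 -0.7 -0.1] w 23.1 gf 0.0
0.25 [(0.95, [np.float64(-45.6), np.float64(-162.3), np.float64(304.8)])]
t 51.5 tcp [ 404.7 -275.8  283.3] F [-0.7  0.8  0.2] w 16.3 gf 0.0
0.18 [(0.93, [np.float64(-43.0), np.float64(-165.2), np.float64(304.5)])]
t 51.9 tcp [ 404.7 -275.8  283.2] F [ 0.5 -0.3  0.3] w 11.1 gf 0.0
0.12 [(0.56, [np.float64(-42.8), np.float64(-163.9), np.float64(304.4)])]
```

View pics/w6c.png

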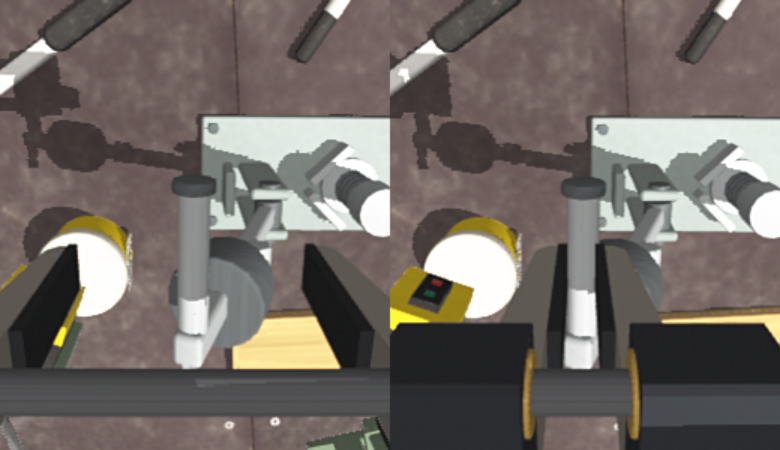

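Run:
```python
from h import *
ci=viewer.camera_info("wrist");o=robot.observe()
tR=Ro.from_rotvec(o["tcp_rot"]).as_matrix();tp=np.array(o["tcp_pos"])
R0,t0=np.array(ci["R"]),np.array(ci["t"])
Rc=R0@tR; tc=R0@tp+t0
R5=Ro.from_rotvec(down(-95.4)).as_matrix();p5=np.array([398.6,-170.1,400.])
c5=dict(ci);c5["R"]=Rc@R5.T;c5["t"]=tc-Rc@R5.T@p5
print("chk",proj(tw(-42,-165,302),c5))
def tr(a,b):
    o1,d1=ray(a,ci);o2,d2=ray(b,c5);s=np.linalg.lstsq(np.c_[d1,-d2],o2-o1,rcond=None)[0]
    A,B=o1+d1*s[0],o2+d2*s[1];m=(A+B)/2;return (RT.T@(m[:2]-SEAT)).round(1),m[2].round(1),np.linalg.norm(A-B).round(1)
print("knob",tr((258.7,182.7),(275,75)))
print("root",tr((258.7,259),(192,75)))
c=lambda p:((p-[130,60])*1.5).round(0)
print("tcp",c(proj(tp,ci)),"grasp",c(proj(tp+[0,0,19],ci)),"bar pts",[c(proj(tw(x,-165,302),ci)) for x in(-75,-42,-10)])
```

```text
chk [237.54509977  73.50689183]
knob (array([ -76.2, -163.7]), np.float64(304.8), np.float64(0.6))
root (array([  11.5, -166.3]), np.float64(240.7), np.float64(6.0))
tcp [191. 239.] grasp [191. 255.] bar pts [array([191., 185.]), array([191., 259.]), array([191., 325.])]
```

Run:
```python
from h import *
grip(0.0,20); st(); im=viewer.read_camera("wrist"); cv2.imwrite("pics/w7.png",cv2.resize(im[60:360,130:390][:,:,::-1],(520,600)))
grip(0.4)
for dz in(8,14,-10,-25):
    robot.servo_line(hp(1.9,dz),feed=100); grip(0.05,15); print(dz); st(); grip(0.4)
```

```text
t 52.4 tcp [ 404.7 -275.8  283.3] F [ 0.5  0.3 -0.8] w 0.3 gf 0.0
8
t 54.0 tcp [ 404.7 -275.8  291.2] F [-0.   1.4  0.7] w 4.5 gf 0.0
14
t 55.5 tcp [ 404.7 -275.8  297.2] F [0.8 0.3 0.2] w 4.8 gf 0.0
-10
t 57.0 tcp [ 405.  -275.   273.6] F [-0.4  3.6  2.4] w 13.7 gf 15.0
-25
t 58.3 tcp [ 405.  -275.   258.5] F [0.5 1.9 2.3] w 13.3 gf 15.0
```

View pics/w7.png

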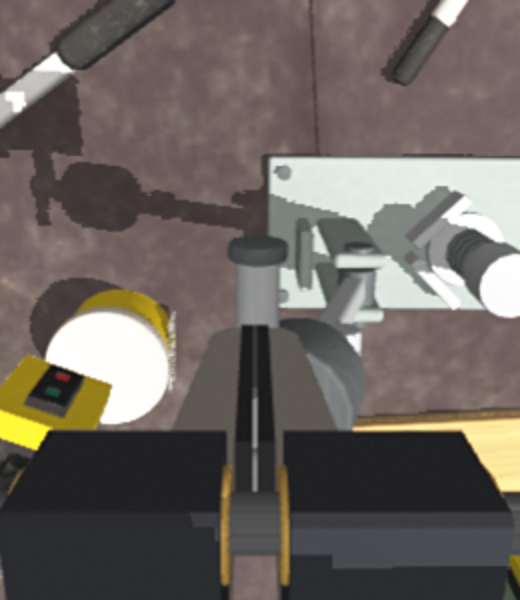

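Run:
```python
from h import *
grip(0.4); robot.servo_line(hp(1.9,15),feed=200); grip(0.0)
for dz in range(12,-16,-2):
    robot.servo_line(hp(1.9,dz),feed=40)
    f=F()
    if np.linalg.norm(f)>3: print(dz,f.round(1)); break
st(); robot.servo_line(hp(1.9,15),feed=200); st()
```

```text
-2 [-3.8  1.9 12. ]
t 62.1 tcp [ 404.9 -275.8  282.7] F [-3.8  1.9 12. ] w 0.2 gf 6.1
t 62.3 tcp [ 405.2 -276.   298.8] F [-0.  -0.4  0.3] w 0.6 gf 0.0
```

```bash
sed -i 's/-19+dz\]*)/-43+dz)/; ' h.py; grep -n "def hp" h.py
python3 - <<'E'
from h import *
grip(0.6); robot.servo_line(hp(1.9),feed=150); grip(0.05,20); st()
arc(1.9,1.6,0.15,v=True); st()
E
```

```text
72:def hp(th,dz=0): return tw(XH,-100+200*np.cos(th),113+200*np.sin(th)-43+dz)
t 64.4 tcp [ 404.8 -275.   259.4] F [0.1 3.  2.5] w 13.5 gf 20.0
1.75 [ 0.3 -1.7  2.3]
1.6 [-0.3 -1.8  5.5]
t 65.1 tcp [ 410.7 -217.7  270.3] F [-0.3 -1.8  5.5] w 13.5 gf 20.0
```

Run:
```python
from h import *
arc(1.6,0.3,0.13,v=True); st()
th=arc(0.3,0.06,0.03,60,v=True); st()
```

```text
1.47 [0.7 0.2 6.5]
1.34 [1.8 1.4 5.4]
1.21 [3.3 1.5 3.2]
1.08 [4.  2.7 3.3]
0.95 [4.1 2.5 2.2]
0.82 [5.  3.1 0.3]
0.69 [ 3.8  2.4 -0.8]
0.56 [ 4.   2.6 -1. ]
0.43 [ 5.   4.  -1.5]
0.3 [ 4.1  3.2 -1.3]
t 68.3 tcp [428.9 -21.  128.1] F [ 4.1  3.2 -1.3] w 13.2 gf 20.0
0.27 [ 4.3  4.5 -1.9]
0.24 [ 3.7  4.1 -1.6]
0.21 [ 3.9  3.7 -1. ]
0.18 [ 4.5  3.7 -1.8]
0.15 [ 3.3  4.1 -0.7]
0.12 [3.5 4.2 0.2]
0.09 [3.9 3.6 1.3]
0.06 [2.  4.6 2.4]
t 70.3 tcp [429.8 -12.1  80.7] F [2.  4.6 2.4] w 13.3 gf 20.0
```

```bash
cat >> h.py <<'E'
def read_lever(tag):
    """camera reading, tester frame; gripper open and clear"""
    T=lambda b:[*(RT.T@(b[:2]-SEAT)).round(1),b[2]]
    for c in("wrist","side"):
        im=viewer.read_camera(c); save(im,tag+c+".png")
        print(c,"handle",[(a,T(b)) for a,b in pp("lever_handle",c,2)],"line",[(a,T(b)) for a,b in pp("level_line",c,2)])
E
python3 - <<'E'
from h import *
grip(0.6); robot.hold(0.5); st()
read_lever("L1a")
robot.servo_line(hp(0.06,110),feed=200); robot.hold(.3)
read_lever("L1b"); st()
ci=viewer.camera_info("wrist");print([proj(tw(XH,99,z),ci).round(0) for z in(93,113,133)])
E
```

```text
t 71.6 tcp [429.6 -12.7  82. ] F [-0.3  0.6 -0.6] w 55.2 gf 0.0
wrist handle [(0.81, [np.float64(-40.4), np.float64(97.8), np.float64(137.5)])] line [(0.93, [np.float64(34.8), np.float64(104.3), np.float64(112.8)])]
side handle [(0.71, [np.float64(-48.5), np.float64(98.9), np.float64(133.1)])] line [(0.76, [np.float64(35.7), np.float64(104.0), np.float64(108.2)]), (0.74, [np.float64(22.3), np.float64(216.8), np.float64(49.9)])]
wrist handle [(0.56, [np.float64(-42.1), np.float64(100.0), np.float64(135.7)]), (0.21, [np.float64(22.8), np.float64(220.7), np.float64(49.1)])] line [(0.81, [np.float64(30.0), np.float64(104.3), np.float64(112.6)])]
side handle [(0.69, [np.float64(-50.7), np.float64(99.2), np.float64(135.2)])] line [(0.98, [np.float64(34.7), np.float64(106.9), np.float64(110.6)])]
t 73.2 tcp [429.6 -12.6 191.9] F [-0.4 -0.2 -0.4] w 54.8 gf 0.0
[array([257., 184.]), array([257., 189.]), array([257., 195.])]
```

```bash
cat >> h.py <<'E'
def park(th0):
    robot.servo_line(hp(th0),feed=150); grip(0.05,20); st()
    arc(th0,1.86,0.13,180); st(); grip(0.6); robot.hold(.2); robot.servo_line(hp(1.9,130),feed=250)
def from_seat():
    grip(1.0); robot.movep(tw(0.5,0,240),down(84.6)); robot.servo_line(tw(0.5,0,57),feed=150)
    grip(0.3,25); st(); robot.servo_line(tw(0.5,0,240),feed=200)
def put(p,floor,opening=1.0):
    robot.movep([*p,230],down(180)); robot.servo_line([*p,45+floor+2],feed=150); robot.servo_line([*p,45+floor+.3],feed=20); st()
    grip(opening); robot.hold(.2); robot.servo_line([*p,230],feed=200)
E
python3 - <<'E'
from h import *
park(0.115)
T=lambda b:[*(RT.T@(b[:2]-SEAT)).round(1),b[2]]
robot.hold(.3);viewer.read_camera("side");print([(a,T(b)) for a,b in pp("lever_handle","side")])
from_seat(); st()
put((660,-211),6); st()
viewer.read_camera("wrist");print(pp("spring_a_mid","wrist",5),pp("spring_a_top","wrist",5),pp("tray","wrist"))
E
```

```text
t 74.7 tcp [429.7 -12.8  93.1] F [0.2 3.6 1.4] w 13.4 gf 20.0
t 78.8 tcp [ 405.  -269.4  261.4] F [-0.7 -2.1  5.1] w 13.5 gf 20.0
[(0.88, [np.float64(-49.7), np.float64(-164.7), np.float64(300.3)]), (0.48, [np.float64(-4.0), np.float64(3.0), np.float64(110.0)])]
t 85.3 tcp [ 464.2 -116.    57. ] F [-1.   0.5  0.7] w 43.4 gf 25.0
t 86.4 tcp [ 463.6 -116.   238.9] F [ 0.4 -0.1 -2.6] w 43.8 gf 25.0
t 89.3 tcp [ 660.1 -211.2   51.7] F [ 0.3 -0.3 -2.8] w 43.2 gf 25.0
t 91.3 tcp [ 659.3 -211.2  228.6] F [-0.3  0.3 -0. ] w 92.1 gf 0.0
[(0.76, array([ 659. , -214.2,   53.7]))] [(0.87, array([ 658.2, -213. ,  107. ]))] [(0.63, array([ 6.67e+02, -1.40e+02, -3.00e-01]))]
```

```bash
cat >> h.py <<'E'
def seat2(x0=0.):
    z=45+12+1.2; robot.movep(tw(x0,30,220),down(84.6)); robot.servo_line(tw(x0,30,z),feed=150); robot.hold(.2); f0=F(); x,y=x0,30.
    robot.servo_line(tw(x,9,z),feed=80); y=9.
    for i in range(30):
        y-=1.2; robot.servo_line(tw(x,y,z),feed=40); f=RT.T@(F()-f0)[:2]
        if f[1]>2.5: print(round(x,1),round(y,1),f.round(1))
        if f[1]>5 and abs(f[0])<0.6*f[1]: break
        if f[1]>3 and abs(f[0])>0.6*f[1]: x+=np.sign(f[0])*.7; y+=.8
        if y<-9: print("no wall");break
    return x,y,z
E
python3 - <<'E'
from h import *
o=look((509,240),yaw=84.6,z=210)
p=np.mean([b[:2] for b in o],0); print(p)
if len(o)==2 and np.hypot(*(p-[509,240]))<40 and abs(o[0][2]-50)<12:
    pick(p,z=45,yaw=84.6,lift=230)
    x,y,z=seat2(); print(x,y); release_look(x,y+1,z,"w8")
E
```

```text
look [] 93.6583
nan
  return _methods._mean(a, axis=axis, dtype=dtype,
  ret = ret.dtype.type(ret / rcount)
```

Run:
```python
from h import *
st()
for c in("wrist","top","side"):
    save(viewer.read_camera(c),"k"+c+".png")
    for n in("spring_a_mid","spring_c_top"): print(c,n,[(a,b.tolist()) for a,b in pp(n,c,8,0.1)])
a=cv2.imread("pics/kwrist.png");b=cv2.imread("pics/ktop.png")[130:290,110:330]
cv2.imwrite("pics/k.png",np.vstack([cv2.resize(a,(440,330)),cv2.resize(b,(440,260))[:260]]))
```

```text
t 93.7 tcp [509.4 239.5 209.9] F [ 0.7  0.  -0.8] w 91.7 gf 0.0
wrist spring_a_mid []
wrist spring_c_top [(0.91, [509.7, 237.6, 102.5]), (0.44, [666.4, -143.0, -1.7])]
top spring_a_mid []
top spring_c_top []
side spring_a_mid [(0.5, [655.2, -213.6, 53.8])]
side spring_c_top [(0.67, [398.2, 171.6, 99.7]), (0.62, [505.3, 240.3, 99.9])]
```

View pics/k.png

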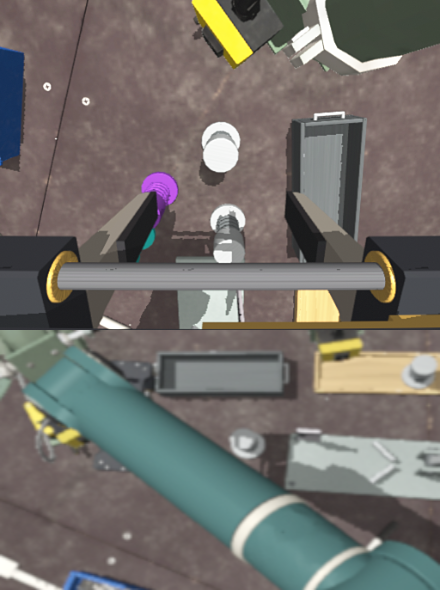

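Picture k shows spring c standing undisturbed, with its cap at (220,155), the purple look-alike clear of the fingers and the first spring upright in the tray. I'll pick it now, using the c-class names.

```bash
sed -i 's/def release_look(x,y,z,tag)/def release_look(x,y,z,tag,L="c")/; s/for n in("spring_a_mid","spring_a_top"):/for n in(f"spring_{L}_mid",f"spring_{L}_top"):/; s/viewer.silhouettes("spring_a_mid"/viewer.silhouettes(f"spring_{L}_mid"/' h.py
python3 - <<'E'
from h import *
viewer.read_camera("wrist"); m=pp("spring_c_mid","wrist",1,.3)+pp("spring_c_top","wrist",1,.3); print(m)
c=[b[:2] for a,b in m if np.hypot(*(b[:2]-[509.7,237.6]))<12]+[np.array([509.7,237.6])]
p=np.mean(c,0); print(p)
pick(p,z=45,yaw=84.6,lift=230)
x,y,z=seat2(); print(x,y); release_look(x,y+1,z,"w8")
E
```

```text
[(0.85, array([404.9, 169.2,  48.5])), (0.83, array([510.8, 239.4, 104.9]))]
[510.25 238.5 ]
t 96.8 tcp [509.9 238.5  44.9] F [-2.9  0.1 -0.2] w 43.3 gf 25.0
t 97.8 tcp [509.6 237.8 228.7] F [-0.1  0.4 -2.3] w 43.7 gf 25.0
0.0 -4.2 [-2.6  3.8]
-0.7 -4.6 [-1.8  5. ]
-0.7 -4.600000000000001
t 104.6 tcp [ 463.  -119.5   56.8] F [-1.4  3.7  2. ] w 43.3 gf 25.0
spring_c_mid [(0.63, array([ 0.5, -2.4]), np.float64(60.4))]
spring_c_top [(0.72, array([-1.3, -0.7]), np.float64(115.3)), (0.45, array([ 0.7, -4.8]), np.float64(59.2))]
mask 0.91 257.0 182.0 236 277 155 210
mask 0.52 252.0 177.0 207 303 69 374
mask 0.19 306.0 351.0 279 339 338 374
t 107.3 tcp [465.6 -96.7 249.6] F [-0.2  0.1  0.2] w 92.1 gf 0.0
```

```bash
cat >> h.py <<'E'
def test(tag):
    grip(0.6); robot.movep(hp(1.9,90),down(LY)); robot.servo_line(hp(1.9),feed=200); grip(0.05,20); st()
    arc(1.9,0.25,0.14,180); arc(0.25,0.08,0.057,80,v=True); grip(0.6); robot.hold(.4)
    robot.servo_line(hp(0.06,80),feed=250); robot.hold(.2); read_lever(tag); st()
E
python3 - <<'E'
from h import *
test("L2")
E
```

```text
t 111.0 tcp [ 404.8 -275.   259.4] F [-0.8  3.5  2.1] w 13.4 gf 20.0
0.19 [ 3.1  5.7 -1.3]
0.14 [ 1.2  5.8 -0.5]
0.08 [ 2.7  6.7 -0.1]
wrist handle [(0.77, [np.float64(-39.4), np.float64(101.3), np.float64(102.3)]), (0.69, [np.float64(22.8), np.float64(218.8), np.float64(51.5)])] line [(0.9, [np.float64(36.5), np.float64(105.3), np.float64(112.5)])]
side handle [(0.6, [np.float64(-49.0), np.float64(101.2), np.float64(97.9)])] line [(0.72, [np.float64(32.7), np.float64(105.8), np.float64(110.6)]), (0.41, [np.float64(84.7), np.float64(-278.4), np.float64(26.9)])]
t 117.5 tcp [429.4 -12.5 161.8] F [-0.2 -0.9 -0.3] w 55.2 gf 0.0
```

The lever rests about 13 mm below the line, so this spring is weak and goes in the box.

Run:
```python
from h import *
park(-0.065)
from_seat()
put((664,82),6); 
viewer.read_camera("wrist");print(pp("spring_c_mid","wrist",5),pp("spring_c_top","wrist",5),pp("box","wrist"))
o=look((504,99),("spring_e_mid","spring_e_top"),yaw=84.6,z=210)
save(viewer.read_camera("wrist"),"w9.png"); st()
```

```text
t 119.1 tcp [429.8 -12.   57.1] F [-0.2  2.1 -0.2] w 13.4 gf 20.0
t 123.5 tcp [ 406.2 -270.9  261.4] F [ 3.  -1.4  4.2] w 13.5 gf 20.0
t 129.6 tcp [ 463.8 -115.9   56.9] F [-1.9  0.4  2.7] w 43.6 gf 25.0
t 133.3 tcp [664.2  81.9  51.7] F [ 0.2 -0.1 -2.6] w 43.3 gf 24.9
[(0.97, array([664. ,  78.9,  54.7])), (0.51, array([ 659.4, -213.8,   54.2]))] [(0.71, array([666. ,  77.9, 106. ]))] [(0.84, array([663.9, 151.1,   3.9]))]
look [array([510.1, 100.2,  48.6]), array([509.7, 103.9,  99.6])] 137.1833
t 137.2 tcp [504.2  99.1 209.9] F [-0.3 -0.4 -0.7] w 91.7 gf 0.0
```

Run:
```python
from h import *
pick((509.3,101.8),z=45,yaw=84.6,lift=210)
x,y,z=seat2(); print(x,y); release_look(x,y+1,z,"w10","e")
test("L3")
```

```text
t 139.7 tcp [508.9 101.8  44.9] F [-2.   0.1  1.5] w 43.5 gf 25.0
t 140.7 tcp [508.5 101.2 208.8] F [-0.5 -0.5 -2.7] w 44.0 gf 24.9
0.0 -0.6 [-1.3  2.6]
0.0 -1.8 [-2.7  3.6]
-0.7 -2.2 [-2.8  3.4]
-1.4 -2.6 [0.  3.5]
-1.4 -3.8 [-0.1  3.9]
-1.4 -5.0 [-0.3  3.9]
-1.4 -6.2 [-1.4  5.2]
-1.4 -6.200000000000001
t 147.5 tcp [ 462.3 -121.    56.9] F [-0.4  4.4  5.6] w 43.9 gf 25.0
spring_e_mid [(0.69, array([-0.7, -2.1]), np.float64(61.9))]
spring_e_top [(0.58, array([-2.7,  2. ]), np.float64(109.1))]
mask 0.76 257.0 182.0 237 277 156 209
mask 0.72 146.0 24.0 107 180 0 55
t 150.2 tcp [465.6 -96.7 249.5] F [ 0.3  0.1 -0.6] w 91.8 gf 0.0
t 154.0 tcp [ 404.8 -275.   259.4] F [-0.8  4.   2.5] w 13.1 gf 20.0
0.19 [ 3.5  4.5 -1.7]
0.14 [3.2 5.4 0.2]
0.08 [2.5 6.2 2.5]
wrist handle [(0.92, [np.float64(-39.2), np.float64(100.6), np.float64(138.1)])] line [(0.91, [np.float64(35.4), np.float64(106.7), np.float64(111.3)])]
side handle [] line [(0.65, [np.float64(33.6), np.float64(103.5), np.float64(107.7)])]
t 160.6 tcp [429.4 -12.5 161.7] F [ 0.5  0.5 -0. ] w 55.2 gf 0.0
```

Run:
```python
from h import *
park(0.12)
from_seat()
put((659,-140),6,0.62); st()
viewer.read_camera("wrist")
for n in("spring_a_mid","spring_e_mid","spring_e_top"):print(n,pp(n,"wrist",5))
save(viewer.read_camera("wrist"),"w11.png")
robot.movep([540,60,400],down(180)); robot.hold(.3)
save(viewer.read_camera("wrist"),"end.png")
T=lambda b:[*(RT.T@(b[:2]-SEAT)).round(1),b[2]]
viewer.read_camera("side");print([(a,T(b)) for a,b in pp("lever_handle","side")]);st()
```

```text
t 161.9 tcp [429.7 -12.7  94.1] F [-0.1  4.3 -0.1] w 13.4 gf 20.0
t 165.9 tcp [ 405.3 -270.2  261.5] F [ 0.5 -3.   4.8] w 13.2 gf 20.0
t 172.1 tcp [ 463.9 -116.    56.9] F [-2.1  0.1  1. ] w 43.5 gf 25.0
t 176.0 tcp [ 659.2 -140.1   51.7] F [ 0.1  0.2 -2.6] w 43.9 gf 24.9
t 177.6 tcp [ 658.3 -140.2  228.6] F [-0.2  0.  -0.8] w 57.1 gf 0.0
spring_a_mid [(0.76, array([ 662.3, -216.4,   56. ]))]
spring_e_mid [(0.68, array([ 658.3, -143.2,   57. ])), (0.44, array([ 521.7, -399.7,   32.3]))]
spring_e_top [(0.92, array([ 659.9, -139. ,  105.2]))]
[(0.55, [np.float64(-49.9), np.float64(-161.3), np.float64(300.6)]), (0.22, [np.float64(178.3), np.float64(216.6), np.float64(105.2)])]
t 179.4 tcp [540.1  59.8 399.8] F [ 0.3  0.7 -0.7] w 56.9 gf 0.0
```

View pics/end.png

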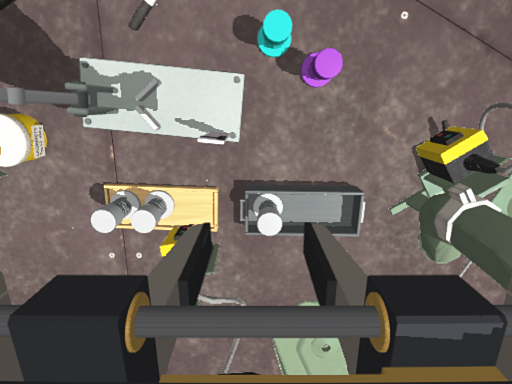

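The final picture shows two springs upright in the tray at (115,212) and (152,210), and one in the box at (268,213). The lever is parked, the tin is in place, and both look-alikes are where they were.

```bash
python3 -c "
from cell import robot
print(robot.job_done())"
```

```text
the job is handed in; nothing more can be done
None
```

The job is handed in at about 179 s: the leftmost and rightmost springs tested good and stand in the tray, the middle one tested weak and is in the box, the lever is parked, and the tin and look-alikes were not touched.

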